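# Tip the chopping board down onto its mat

## Task

Lay the chopping board ready for use by pushing it with your fingers: tip the standing board over towards the rubber mat so that it lies flat, then push it along until the whole board rests on the mat, with no part over the mat's edge. Never lift the board off the surface, do not move the cup or the spice jar, and leave the board lying still.

Things in the scene. Friction and masses are not known exactly. Their poses are not given: they have to be found in the camera images.
- board: Wooden chopping board, 140 x 120 x 24 mm, about 0.3 kg, loose, with a hand slot at one end. It starts standing free on a long edge. Origin at its centre (60 mm up at the start); x along its 140 mm length, y across its thickness, z along its 120 mm width (up at the start). A light push (under 3 N) near the top of a broad face tips it; past about 0.2 rad it falls by itself, away from the push
- board_corner0 (a point): Corner of the board's outline at mid thickness: x = -70 mm, z = -60 mm in the board's frame
- board_corner1 (a point): Corner of the board's outline at mid thickness: x = -70 mm, z = +60 mm in the board's frame
- board_corner2 (a point): Corner of the board's outline at mid thickness: x = +70 mm, z = -60 mm in the board's frame
- board_corner3 (a point): Corner of the board's outline at mid thickness: x = +70 mm, z = +60 mm in the board's frame
- mat: Dark rubber mat, 180 mm along its x, 150 mm along its y, 3 mm thick, rims bevelled, fixed. Origin: centre of its underside, z up. It lies left or right of the board, facing a broad face, about 135 mm between centres, its x nearly along the board's. The board tipped towards it lies half on it, its lower long edge still outside, and then needs a push of about 60 mm; it slides over the bevel
- cup: Low striped cup with a handle, 65 mm across (88 mm with the handle), 50 mm tall, loose; it stands on the other side of the board from the mat, about 135 mm from the board. Origin at the centre of its footprint (handle included, which points along its -y), on the underside. Leave it alone
- spice_jar: Round glass jar with a yellow lid, 60 mm across, 80 mm tall, loose, standing about 70 mm behind the cup (farther from the robot). Origin at the centre of its underside. Leave it alone

How it is judged:
On the way:
1. the board has been tipped over and lies flat on its face (angle between board's own x axis and vertical between 1.49 and 1.65 rad and angle between board's own z axis and vertical between 1.49 and 1.65 rad), for 0.2 s.
At the end, for the whole second after the job is handed in: The board lies flat (within 0.08 rad) and still, and all four corners of its outline are on the mat (at most 3 mm over its edge) (all of step 1 and x of board_corner0 in the frame of mat between -0.093 and 0.093 m and y of board_corner0 in the frame of mat between -0.078 and 0.078 m and x of board_corner1 in the frame of mat between -0.093 and 0.093 m and y of board_corner1 in the frame of mat between -0.078 and 0.078 m and x of board_corner2 in the frame of mat between -0.093 and 0.093 m and y of board_corner2 in the frame of mat between -0.078 and 0.078 m and x of board_corner3 in the frame of mat between -0.093 and 0.093 m and y of board_corner3 in the frame of mat between -0.078 and 0.078 m and height (world z) of board below 0.022 m and linear speed of board below 0.01 m/s); the robot touches nothing.
It fails at once if the board is lifted clear of the surface (all its corners more than 30 mm up) (height (world z) of each of board_corner0, board_corner1, board_corner2, board_corner3 above 0.03 m).
It fails at once if the cup is displaced by more than 15 mm (distance of cup from where it was at the start of the episode above 0.015 m).
It fails at once if the spice jar is displaced by more than 15 mm (distance of spice_jar from where it was at the start of the episode above 0.015 m).
It also fails if it takes over 35 s, if anything falls off the work surface, if the arm or the gripper's body presses on something with over 40 N, if the wrist force passes 120 N, or if a joint passes its speed limit or range.

## Robot

A 7-joint arm with a two-finger parallel gripper is mounted at the origin on a cart in front of the work surface, level with it; the furniture and walls round the work are solid. World frame = base frame: x ahead of the robot, y to its left, z up, the work surface at z = 0. Lengths are in m, angles in rad, forces in N, time in s.
With the tool pointing down it reaches from about 0.4 to 0.875 m from the base axis. Payload 19.3 kg.
Tool frame: the origin (TCP) lies midway between the tips of the shut fingers; the grasp point (between the pads) lies behind it (manip.hold_point_z is the z of the grasp point in the tool frame, in m); z points along the fingers, y is the line along which they close (so a half turn about z gives the same grasp; the last joint's range is limited). The gripper opens to 85 mm and grips with 20 to 120 N. Pads are 22 mm wide; open, the fingers measure 114 mm over their backs; the gripper's body (76 mm by 85 mm) begins 54 mm behind the grasp point. The pads swing forward as they close: fully open they stand 13 mm farther back than shut.
Start: joints at [1.152, 0.521, -0.036, 1.599, 0.021, 1.021, -0.113], TCP at [0.214, -0.587, 0.231] pointing down, gripper open.
Joint ranges: [-2.91, 2.91], [-0.3, 2.13], [-1.5, 1.42], [0.17, 2.43], [-1.26, 4.41], [0.16, 1.93], [-2.52, 2.52]. Speed limits (rad/s): [1.89, 1.89, 2.39, 2.39, 3.01, 3.01, 3.01].

## Interface

Orientations are given as a rotation vector (axis times angle).
In Python, from cell import get_obs, vision, order, manip gives the robot as it stands.
- The arm moves only by the shell command python3 -m inch 'ROWS'. ROWS is JSON, a list that holds one entry, the list of rows, each a list of 7 numbers: the finger opening in cm, from 0 to 8.54, then the shift along the tool's x, y, z in cm, then the turn, a rotation vector about the tool's x, y, z in degrees. In form: [[[hand, x, y, z, wx, wy, wz], ...]]. A call has 1 to 8 rows; each row shifts and turns the commanded pose from where the row before left it, along the tool's axes as they then stand; what a row does not reach is not made up. A row lasts 1/8 s, in which the tool goes at most 62.5 mm and 10.7 degrees, less where a joint would pass 70% of its speed; a pose out of reach is approached as far as the arm can. A call with a gripper value outside its range is refused whole. The fingers move at their own pace and stop on an object; the grip force is fixed at half the most. Time passes only in rows, so rows that do not move let the fingers close. It gives the time, the measured TCP pose, the force, the opening and the grip force at its end, in the units of the state.
- get_obs(): the state, without advancing time (a new reading comes with each control period).
- vision.snapshot(name): name is "scene" or "top"; returns (picture, depth): 384x512x3 uint8, red, green, blue; 384x512 float32, m along the optical axis (not along the pixel's ray), 0 where there is no reading.
- vision.camera_model(name): a dict with "fx", "fy", "cx", "cy" (pixels), "dist_coeffs" ([k1, k2, p1, p2, k3] as OpenCV has them; the pictures are not rectified), "extrinsics" (4x4, takes a point from camera to world coordinates). Camera axes: x right, y down, z forward; pixel columns grow to the right and rows downward; lengths in m; the calibration is good to about 2 mm. A picture is of the moment at which its call begins. camera_model takes no time and is no camera call.
- order.close_job(): hands the job in; it is judged then, once.
The state is a dict: "clock": time; "joint_positions": joint angles; "joint_vel": joint speeds; "joint_efforts": joint torques, N m; "tool_pos": TCP position; "eef_rot": TCP orientation; "force": force on the tool from outside, world axes, zero at the start; "moment": the same for the moment, N m; "width": finger opening in m; "grip_force": force on a finger pad.
Only numpy, scipy, OpenCV 4.12 (cv2) and the standard library are available. Lean on these libraries where they do the work, as an engineer would, in place of code of your own. Each camera call takes 0.05 s, during which the arm holds its last target. There are 200 camera calls.

## Working session

There is one attempt and no reset: what is moved stays moved. The work goes in short steps, Python scripts to look and compute and a shell command to move; the robot and the scene stay as the last step left them, time stands still between calls to the robot, and variables do not carry over. Pictures are saved under pics/ and viewed, at most 10 in all, crops included, and the job is handed in when it is done.

```bash
mkdir -p pics; cat > h.py <<'E'
from cell import get_obs, vision, order, manip
import numpy as np, cv2
from scipy.spatial.transform import Rotation as R
def snap(n):
    p,d=vision.snapshot(n); m=vision.camera_model(n); return p,d,m
def cloud(d,m):
    h,w=d.shape; K=np.array([[m['fx'],0,m['cx']],[0,m['fy'],m['cy']],[0,0,1]])
    u,v=np.meshgrid(np.arange(w),np.arange(h))
    n=cv2.undistortPoints(np.stack([u,v],-1).reshape(-1,1,2).astype(np.float32),K,np.array(m['dist_coeffs'])).reshape(h,w,2)
    P=np.dstack([n*d[...,None],d]); E=np.array(m['extrinsics'])
    W=P@E[:3,:3].T+E[:3,3]; W[d<=0]=np.nan; return W
E
python3 - <<'E'
from h import *
ims=[]
for n in ('top','scene'):
    p,d,m=snap(n); np.savez('/tmp/'+n,p=p,W=cloud(d,m)); ims.append(p)
    print(n,np.round(m['extrinsics'],3))
    cv2.imwrite(f'pics/{n}0.png',p[...,::-1])
print(get_obs(),manip.hold_point_z)
E
```

```text
top [[ 0.014 -0.997  0.08   0.403]
 [-1.    -0.012  0.025 -0.219]
 [-0.024 -0.08  -0.996  1.062]
 [ 0.     0.     0.     1.   ]]
scene [[-0.881 -0.359  0.307  0.231]
 [-0.472  0.656 -0.588  0.308]
 [ 0.01  -0.664 -0.748  0.734]
 [ 0.     0.     0.     1.   ]]
{'clock': 0.1, 'joint_positions': array([ 1.15180116,  0.52195692, -0.03632579,  1.59994479,  0.02119759,
        1.02110491, -0.11281408]), 'joint_vel': array([ 1.59694929e-03, -8.21453345e-05, -2.32673480e-05,  9.53864999e-06,
       -2.35705746e-04, -2.32226031e-03, -2.48305263e-04]), 'joint_efforts': array([ 3.86070460e-03, -9.28491282e+01,  1.98404521e+00, -3.70531762e+01,
        1.80923537e-02,  5.45684423e-03,  8.35928950e-05]), 'tool_pos': array([ 0.21346783, -0.58709289,  0.23078396]), 'eef_rot': array([-3.09296254e+00, -5.44896728e-01,  3.89383439e-04]), 'force': array([ 0.29930103,  0.14830232, -0.24613302]), 'moment': array([ 0.03993581, -0.0254542 , -0.00051159]), 'grip_force': 0.0, 'width': 0.08519464270927789} -0.0187
```

View pics/top0.png

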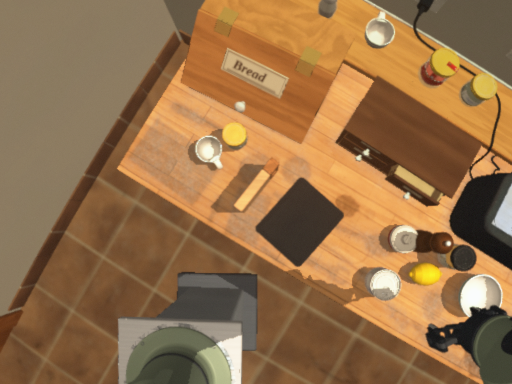

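View pics/scene0.png

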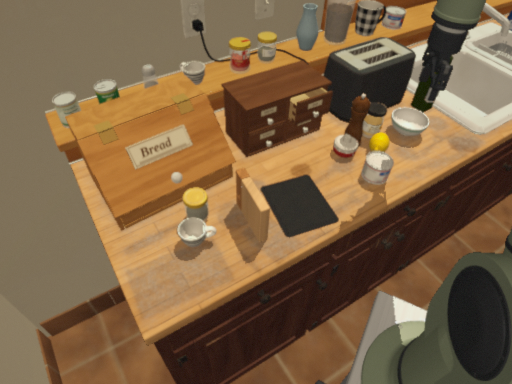

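Top view: board top edge from (238,208) to (275,162), dark mat centred at (300,222), cup at (210,150), jar at (234,135). The mat is on the board's right. Now I'll measure them.

```bash
python3 - <<'E'
from h import *
T=np.load('/tmp/top.npz');p,W=T['p'],T['W']
def rect(mask,name,box):
    m=np.zeros(mask.shape,np.uint8); a,b,c,d=box; m[b:d,a:c]=mask[b:d,a:c]
    q=W[m>0]; q=q[~np.isnan(q[:,0])]
    r=cv2.minAreaRect((q[:,:2]*1000).astype(np.float32)); print(name,len(q),np.round(r[0],1),np.round(r[1],1),round(r[2],1),'z',np.round(np.percentile(q[:,2],[5,50,95]),3))
    print(np.round(cv2.boxPoints(r)).tolist())
rect(p.max(2)<70,'mat',(250,170,350,270))
rect((W[...,2]>.105)&(W[...,2]<.135),'board',(225,150,290,220))
rect((W[...,2]>.03)&(W[...,2]<.07),'cup',(190,130,224,172))
rect((W[...,2]>.07)&(W[...,2]<.1),'jar',(218,118,250,150))
S=np.load('/tmp/scene.npz');p,W=S['p'],S['W']
rect(p.max(2)<70,'mat',(255,165,345,240))
rect((W[...,2]>.105)&(W[...,2]<.135),'boardtop',(230,160,275,245))
rect((W[...,2]>.02)&(W[...,2]<.1),'boardall',(230,160,272,245))
o=get_obs(); print(R.from_rotvec(o['eef_rot']).as_matrix().round(3))
E
```

```text
mat 3895 [ 404.8 -300.4] [144.5 173.7] 49.2 z [0.    0.004 0.007]
[[292.0, -298.0], [423.0, -412.0], [518.0, -302.0], [386.0, -189.0]]
board 673 [ 486.8 -192.5] [ 24.3 139.5] 52.6 z [0.117 0.12  0.124]
[[424.0, -160.0], [535.0, -245.0], [550.0, -225.0], [439.0, -141.0]]
cup 256 [570.5 -74.7] [80.7 62.4] 3.1 z [0.032 0.047 0.052]
[[529.0, -46.0], [532.0, -108.0], [613.0, -104.0], [609.0, -41.0]]
jar 474 [ 610.2 -138.2] [55.2 57.4] 63.7 z [0.077 0.08  0.084]
[[572.0, -150.0], [624.0, -176.0], [648.0, -126.0], [597.0, -101.0]]
mat 2782 [ 387.8 -317.6] [190.1 173.5] 49.1 z [0.002 0.004 0.007]
[[260.0, -333.0], [391.0, -446.0], [516.0, -302.0], [384.0, -189.0]]
boardtop 611 [ 487.2 -194.9] [ 24.9 142.8] 52.6 z [0.109 0.121 0.123]
[[423.0, -161.0], [536.0, -248.0], [551.0, -228.0], [438.0, -142.0]]
boardall 745 [ 521.5 -223.1] [ 29.4 231.8] 50.3 z [0.024 0.061 0.096]
[[423.0, -160.0], [601.0, -308.0], [620.0, -286.0], [442.0, -138.0]]
[[ 0.94   0.342 -0.   ]
 [ 0.342 -0.94   0.001]
 [-0.    -0.001 -1.   ]]
```

Frames agree: the board centre is (487,-193), its long axis is at -37.4° and the mat lies along (-0.607,-0.795). I'll swing to a point behind the board and rotate so the open fingers span its length.

```bash
python3 -m inch '[[[8.5,4.2,-3,0.3,0,0,0],[8.5,4.2,-3,0,0,0,0],[8.5,4.2,-3,0,0,0,0],[8.5,4.2,-3,0,0,0,0],[8.5,4.2,-3,0,0,0,0],[8.5,4.2,-3,0,0,0,0],[8.5,4.2,-3,0,0,0,0],[8.5,4.2,-3,0,0,0,0]]]'
python3 -m inch '[[[8.5,0,0,0,0,0,-8.1],[8.5,0,0,0,0,0,-8.1],[8.5,0,0,0,0,0,-8.1],[8.5,0,0,0,0,0,-8.2],[8.5,0,0,0,0,0,0]]]'
cat > w.py <<'E'
import sys
from h import *
o=get_obs(); M=R.from_rotvec(o['eef_rot']).as_matrix()
t=np.array([float(a) for a in sys.argv[1:4]])
print(o['clock'],o['tool_pos'].round(4),M.round(3).tolist(),'cm in tool:',((t-o['tool_pos'])@M*100).round(2))
y=M[:,1]; print('y ang',np.degrees(np.arctan2(y[1],y[0])).round(1),o['force'].round(1))
E
python3 w.py .514 -.158 .231
```

```text
clock: 1.1
tool_pos: [0.448, -0.2455, 0.2282]
eef_rot: [-3.094, -0.545, 0.0]
force: [0.9, 0.2, 0.2]
width: 0.0849
grip_force: 0.0
clock: 1.72
tool_pos: [0.4471, -0.247, 0.2281]
eef_rot: [-2.818, -1.388, 0.0]
force: [-0.1, -0.8, 0.1]
width: 0.0856
grip_force: 0.0
1.725 [ 0.4471 -0.247   0.2281] [[0.61, 0.793, -0.0], [0.793, -0.61, 0.0], [0.0, -0.001, -1.0]] cm in tool: [11.13 -0.13 -0.29]
y ang -37.6 [-0.1 -0.8  0.1]
```

```bash
python3 -m inch '[[[8.5,3.8,0,0,0,0,0],[8.5,3.7,-0.1,0,0,0,0],[8.5,3.6,0,0,0,0,0],[8.5,0,0,0,0,0,0],[8.5,0,0,4.7,0,0,0],[8.5,0,0,4.7,0,0,0],[8.5,0,0,4.6,0,0,0],[8.5,0,0,0,0,0,0]]]'
python3 -m inch '[[[8.5,-0.8,0,0,0,0,0],[8.5,-0.6,0,0,0,0,0],[8.5,-0.4,0,0,0,0,0],[8.5,-0.4,0,0,0,0,0],[8.5,-0.4,0,0,0,0,0],[8.5,0,0,0,0,0,0]]]'
python3 - <<'E'
from h import *
p,d,m=snap('scene'); cv2.imwrite('pics/s1.png',p[100:300,130:400,::-1].repeat(2,0).repeat(2,1))
E
python3 w.py .514 -.158 .085
```

```text
clock: 2.72
tool_pos: [0.512, -0.1585, 0.0861]
eef_rot: [-2.817, -1.384, 0.007]
force: [0.1, -0.3, 0.2]
width: 0.0851
grip_force: 0.0
clock: 3.48
tool_pos: [0.4981, -0.1792, 0.0883]
eef_rot: [2.818, 1.388, -0.0]
force: [1.0, -0.5, 0.9]
width: 0.0854
grip_force: 0.1
3.525 [ 0.4983 -0.179   0.0883] [[0.609, 0.793, -0.0], [0.793, -0.609, 0.0], [0.0, -0.0, -1.0]] cm in tool: [ 2.62 -0.03  0.33]
y ang -37.5 [0.4 0.5 0.4]
```

View pics/s1.png

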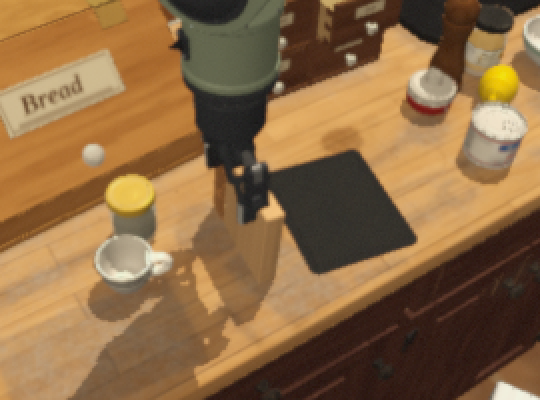

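The gripper is behind the board's top at crop (250,190) and the board is still upright. The cup and jar are untouched. I'll keep pushing towards the mat.

```bash
python3 -m inch '[[[8.5,-0.5,0,0,0,0,0],[8.5,-0.6,0,0,0,0,0],[8.5,-0.7,0,0,0,0,0],[8.5,-0.8,0,0,0,0,0],[8.5,-0.8,0,0,0,0,0],[8.5,-0.8,0,0,0,0,0],[8.5,0,0,0,0,0,0],[8.5,0,0,0,0,0,0]]]'
python3 - <<'E'
from h import *
p,d,m=snap('scene'); cv2.imwrite('pics/s2.png',p[100:300,130:400,::-1].repeat(2,0).repeat(2,1))
E
python3 w.py .514 -.158 .085
```

```text
clock: 4.53
tool_pos: [0.4729, -0.2121, 0.0883]
eef_rot: [-2.818, -1.389, -0.0]
force: [-0.5, -0.2, 0.2]
width: 0.0848
grip_force: 0.0
4.575 [ 0.4729 -0.212   0.0883] [[0.609, 0.793, 0.0], [0.793, -0.609, 0.0], [0.0, -0.0, -1.0]] cm in tool: [ 6.79 -0.03  0.33]
y ang -37.5 [ 0.3 -1.   0.3]
```

View pics/s2.png

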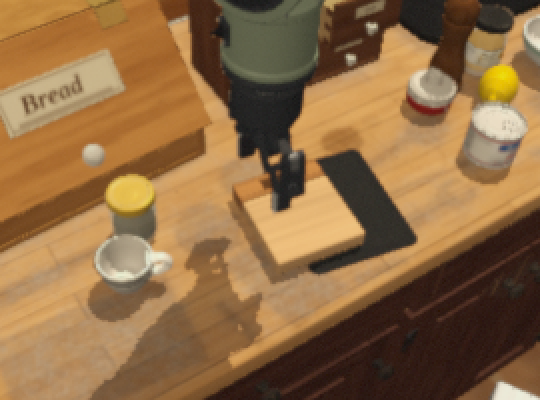

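The board has fallen flat and lies half on the mat (crop corners about (235,185), (275,270), (362,235), (320,180)). I'll back off and measure it.

```bash
python3 -m inch '[[[8.5,2.5,0,0,0,0,0],[8.5,2.5,0,0,0,0,0],[8.5,2,0,0,0,0,0],[8.5,0,0,0,0,0,0]]]'
cat > b.py <<'E'
from h import *
xm=np.array([.756,-.655]); n=np.array([-.655,-.756]); c=np.array([404.8,-300.4])
for nm in ('top','scene'):
    p,d,m=snap(nm); cv2.imwrite(f'pics/b_{nm}.png',p[...,::-1]); W=cloud(d,m)
    hsv=cv2.cvtColor(p,cv2.COLOR_RGB2HSV)
    z=W[...,2]; k=((z>.019)&(z<.036)&(hsv[...,1]>50)).astype(np.uint8)
    xy=W[...,:2]*1000; k&=(np.hypot(*(np.moveaxis(xy,-1,0)-np.array([430,-265])[:,None,None]))<140).astype(np.uint8)
    k=cv2.morphologyEx(k,cv2.MORPH_OPEN,np.ones((3,3)))
    N,L,S,_=cv2.connectedComponentsWithStats(k); i=1+S[1:,4].argmax()
    q=xy[L==i].astype(np.float32); r=cv2.minAreaRect(q); B=cv2.boxPoints(r)
    print(nm,S[i,4],np.round(r[0],1),np.round(r[1],1),round(r[2],1),'zmed',np.median(z[L==i]).round(4))
    print(' corners in mat (along x, along push):',np.round(np.c_[(B-c)@xm,(B-c)@n],1).tolist())
E
python3 b.py; python3 w.py .487 -.193 .02
```

```text
clock: 5.08
tool_pos: [0.5162, -0.1552, 0.0882]
eef_rot: [-2.816, -1.392, -0.001]
force: [-0.6, -0.0, 0.3]
width: 0.0848
grip_force: 0.0
top 2400 [ 441.6 -253.1] [120.3 140.3] 51.8 zmed 0.0277
 corners in mat (along x, along push): [[-70.3, 3.5], [69.8, -3.2], [64.1, -123.3], [-76.1, -116.6]]
scene 2020 [ 441.9 -254.4] [120.8 141.6] 51.9 zmed 0.0282
 corners in mat (along x, along push): [[-69.8, 4.7], [71.7, -2.2], [65.8, -122.9], [-75.7, -116.0]]
5.175 [ 0.5151 -0.157   0.0882] [[0.609, 0.793, -0.001], [0.793, -0.609, -0.0], [-0.001, -0.0, -1.0]] cm in tool: [-4.56 -0.03  6.82]
y ang -37.5 [-0.3 -0.5  0.6]
```

Both views agree that the board needs about 60 mm more along the push. I'll lower the fingers behind its edge and push.

```bash
python3 -m inch '[[[8.5,0,0,3.5,0,0,0],[8.5,0,0,3.5,0,0,0],[8.5,0,0,2.2,0,0,0],[8.5,0,0,0,0,0,0],[8.5,-2,0,0,0,0,0],[8.5,-1.8,0,0,0,0,0],[8.5,0,0,0,0,0,0]]]'
python3 -m inch '[[[8.5,-0.8,0,0,0,0,0],[8.5,-0.8,0,0,0,0,0],[8.5,-0.8,0,0,0,0,0],[8.5,-0.8,0,0,0,0,0],[8.5,-0.8,0,0,0,0,0],[8.5,-0.8,0,0,0,0,0],[8.5,0,0,0,0,0,0]]]'
python3 b.py; python3 w.py .5151 -.157 .0882
```

```text
clock: 6.05
tool_pos: [0.4911, -0.1893, -0.003]
eef_rot: [2.819, 1.384, -0.001]
force: [0.2, 0.2, 0.2]
width: 0.0848
grip_force: 0.0
clock: 6.92
tool_pos: [0.4624, -0.2257, -0.0038]
eef_rot: [-2.819, -1.387, 0.001]
force: [0.3, 0.4, 0.1]
width: 0.0852
grip_force: 0.0
top 481 [ 427.9 -324.3] [64.5 76.3] 53.4 zmed 0.0276
 corners in mat (along x, along push): [[-2.5, 38.0], [73.6, 32.3], [68.7, -32.1], [-7.4, -26.3]]
scene 1392 [ 418.9 -283.8] [121.4 140.5] 52.3 zmed 0.0282
 corners in mat (along x, along push): [[-66.9, 42.7], [73.3, 35.0], [66.6, -86.3], [-73.7, -78.5]]
7.025 [ 0.4628 -0.225  -0.0038] [[0.609, 0.793, -0.0], [0.793, -0.609, 0.0], [-0.0, -0.0, -1.0]] cm in tool: [ 8.58  0.   -9.2 ]
y ang -37.5 [ 0.1 -1.  -1.1]
```

View pics/b_scene.png

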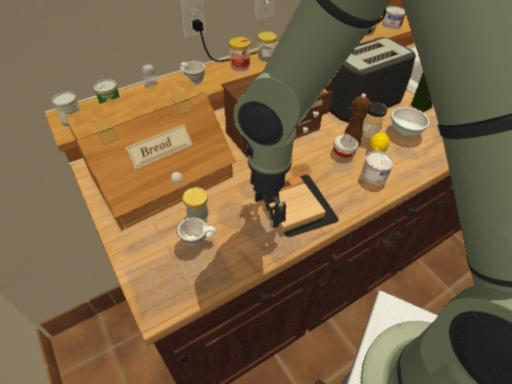

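The board is moving straight: the scene view shows it at (300,205), mostly on the mat. It has 22 mm left to go.

```bash
python3 -m inch '[[[8.5,-0.6,0,0,0,0,0],[8.5,-0.6,0,0,0,0,0],[8.5,-0.6,0,0,0,0,0],[8.5,-0.4,0,0,0,0,0],[8.5,0,0,0,0,0,0]]]'
python3 -m inch '[[[8.5,2,0,0,0,0,0],[8.5,3,0,0,0,0,0],[8.5,0,0,-4,0,0,0],[8.5,0,0,-5,0,0,0],[8.5,0,0,-5,0,0,0],[8.5,3,0,0,0,0,0],[8.5,0,0,0,0,0,0]]]'
python3 b.py
```

```text
clock: 7.65
tool_pos: [0.4493, -0.2428, -0.0037]
eef_rot: [-2.818, -1.388, 0.0]
force: [0.5, 0.2, 0.3]
width: 0.0851
grip_force: 0.0
clock: 8.52
tool_pos: [0.4995, -0.1773, 0.1369]
eef_rot: [2.816, 1.392, 0.003]
force: [0.1, -0.0, -1.2]
width: 0.0852
grip_force: 0.0
top 2517 [ 406.3 -299.7] [120.5 140.5] 52.5 zmed 0.0276
 corners in mat (along x, along push): [[-65.9, 62.8], [74.4, 54.5], [67.2, -65.8], [-73.1, -57.5]]
scene 1981 [ 406.2 -301.1] [122.2 141.7] 52.1 zmed 0.0283
 corners in mat (along x, along push): [[-66.1, 64.4], [75.5, 57.0], [69.1, -65.1], [-72.5, -57.7]]
```

View pics/b_top.png

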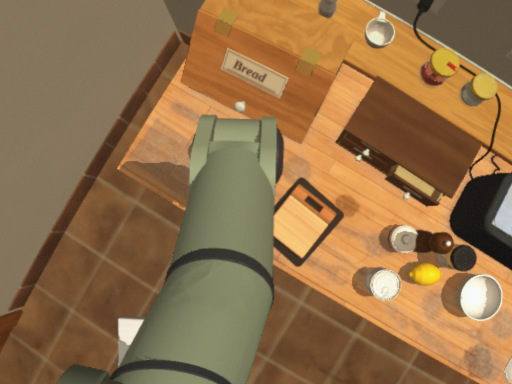

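The board sits centred on the mat around (308,222) with a dark border on every visible side, and the margins are over 10 mm. The fingers are clear, so I'll hand it in.

```bash
python3 -c "
from cell import order
print(order.close_job())"
```

```text
the job is handed in; nothing more can be done
None
```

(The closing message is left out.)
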